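# Fold back the hinged cover of the deep food pan

## Robot

A 7-joint arm with a two-finger parallel gripper is mounted at the origin on the work surface. World frame = base frame: x ahead of the robot, y to its left, z up, the work surface at z = 0. Lengths are in mm, angles in rad, forces in N, time in s.
With the tool pointing down it reaches from about 400 to 900 mm from the base axis. Payload 5.6 kg.
Tool frame: the origin (TCP) lies midway between the tips of the shut fingers; the grasp point (between the pads) lies 19 mm behind it; z points along the fingers, y is the line along which they close (so a half turn about z gives the same grasp; the last joint's range is limited). The gripper opens to 92 mm and grips with 3 to 60 N. Pads are 20 mm wide; open, the fingers measure 128 mm over their backs; the gripper's body (75 mm by 189 mm) begins 69 mm behind the grasp point.
Start: joints at [1.119, 0.468, -0.012, 1.603, 0.006, 1.071, -0.056], TCP at [258.341, -596.464, 214.592] pointing down, gripper open.
Joint ranges: [-2.53, 2.53], [-0.31, 2.02], [-1.57, 1.55], [0.28, 2.44], [-1.29, 4.43], [0.15, 1.84], [-2.92, 2.92]. Speed limits (rad/s): [2.57, 2.57, 3.14, 3.14, 3.14, 3.14, 3.14].

## Interface

Orientations are given as a rotation vector (axis times angle).
In Python, from cell import robot, grip, kin, viewer gives the robot as it stands. Calls block until the motion is done:
- robot.movep(position, orientation): joint-space move of the TCP to a pose.
- robot.servo_line(position, feed=150, rotation=None): straight line of the TCP; rotation=None keeps the orientation; feed is the mean speed in mm/s.
- robot.goto_joints(angles): joint-space move.
- grip(opening, newtons=None): opening from 0.0 (shut) to 1.0 (fully open); newtons is the grip in N (None keeps the last); returns when the fingers have stopped.
- robot.hold(seconds).
- kin.ik(position, orientation): joint angles nearest the present ones, or None.
- robot.observe(): the state.
- viewer.read_camera(name): name is "scene" or "top"; returns the picture (384x512x3 uint8, red, green, blue); there is no depth.
- viewer.camera_info(name): a dict with "camera_matrix" (3x3 intrinsics, pixels), "R" (3x3) and "t" (3): a world point X has camera coordinates R X + t. Camera axes: x right, y down, z forward; pixel columns grow to the right and rows downward; lengths in mm; the calibration is good to about 2 mm. A picture is of the moment at which its call begins. camera_info takes no time and is no camera call.
A pose or a line that the arm cannot do raises robot.IKError and nothing moves.
- robot.job_done(): hands the job in; it is judged then, once.
Trained networks look in the newest picture that a camera, given by its name, has taken for a name from the list of things; names that differ only in an ending like _2 or _b are one class to them, and where a whole thing is asked for, a point or a joint stands for the part that bears it (a point fixed in the world has none). Each returns a list of dicts, best first, with "confidence" (0 to 1); they miss things now and then, are a little off and sometimes report something else, mostly with a low value. They report only what shows in the picture. A call takes as long as a camera call.
- viewer.silhouettes(name, camera): "mask" (384x512 bool, what is visible of it).
- viewer.pinpoint(name, camera): "at" ([x, y, z] in mm, in the coordinates of the camera as it stood for that picture, good to about 4 mm: a listed point, or the origin of a listed thing).
The state is a dict: "t": time; "joints": joint angles; "joint_velocities": joint speeds; "joint_torque": joint torques, N m; "tcp_pos": TCP position; "tcp_rot": TCP orientation; "contact_force": force on the tool from outside, world axes, zero at the start; "wrist_torque": the same for the moment, N m; "grip_width": opening from 0.0 (shut) to 1.0 (fully open); "grip_force": force on a finger pad.
Only numpy, scipy, OpenCV 4.12 (cv2) and the standard library are available. Lean on these libraries where they do the work, as an engineer would, in place of code of your own. Each camera call takes 0.05 s, during which the arm holds its last target. There are 200 camera calls.

## Task

Open the deeper of the two steel food pans for filling: with a fingertip, raise the front leaf of its hinged cover from underneath and push it right over the hinge until it lies flat, fully folded back on the rear half. Turn it over steadily rather than flinging it, press only gently, and do not lift or shove the pan. Leave the shallow pan, its cover and everything else on the counter as they are; nothing needs to be gripped or picked up.

Things in the scene. Friction and masses are not known exactly. Their poses are not given: they have to be found in the camera images.
- deep: The pan to open: a loose stainless steel pan holding pepper halves, 265 mm long (x) by 162 mm wide (y), 100 mm high to its rim, about 2 kg, standing on the counter. Origin at the centre of its underside; x points to the rear half of its cover (roughly away from the robot), z up.
- deep_hinge (a point): Middle of the hinge axis of the deep pan's steel cover: straight above the pan's origin, 103 mm up, axes as the pan's. The cover, 166 mm wide and 3 mm thick, lies on the rim (top 103 mm up); the hinge runs along y across its middle. Its rear half (+x, to 134 mm from the hinge) is clipped to the pan; its front leaf (-x, towards the robot) swings up and over.
- deep_tab (a point): Centre of the lift tab of the deep pan's front leaf, 150 mm from the hinge axis; it moves with the leaf. The leaf ends 134 mm from the hinge, flush with the pan's rim; the flat tab, 70 mm wide and 3 mm thick, runs on to 167 mm, so it overhangs the rim by about 32 mm with free space beneath it down to the counter.
- deep_leaf (a joint): Angle of the deep pan's front leaf, rad: 0 shut, 1.57 upright, 3.14 (its stop) lying flat upside down on the rear half, underside upwards. The leaf weighs about 150 g; its hinge is stiff, so it stays wherever it is left and takes roughly 2 to 3 N at the tab to move. It may start a little ajar (up to 0.25).
- shallow: The shallow pan, to be left alone: the same 265 x 162 mm steel pan and cover but only 65 mm high, empty. Origin at the centre of its underside, axes as for the deep pan. It stands beside the deep pan, on either side.
- shallow_tab (a point): Centre of the lift tab of the shallow pan's front leaf, to be left as it is: 150 mm from that cover's hinge.
- pepper_a: Whole green bell pepper, 84 mm across and 100 mm tall with its stalk, standing on the counter to the right of the pans. Origin at its underside.
- pepper_b: Whole green bell pepper, 78 mm across and 100 mm tall with its stalk, standing on the grey cutting board at the left. Origin at its underside.
- guard: Black plastic food holder of the slicer: a 104 mm round flange with a central grip, 44 mm high, lying on the counter between the robot and the pans. Origin at its underside.
- shaker: Glass shaker with a steel top, 52 mm across and 86 mm tall, standing between the far ends of the two pans. Origin at its underside.
- spoon: Spoon, 210 mm long, lying on the counter at the left front. Origin at its underside.

How it is judged (in metres and radians):
On the way:
1. the fingers swing the deep pan's front leaf up (value of joint deep_leaf above 0.5 rad and contact force between the fingers and deep above 0.2 N), for 0.04 s.
At the end, for the whole second after the job is handed in: The deep pan's front leaf lies flat on the rear half of its cover (within about 3.5 degrees of its stop) and is at rest; the deep pan stands level within 25 mm of where it was; the shallow pan (within 25 mm) and its cover (tab within 30 mm) are as they were (value of joint deep_leaf above 3.08 rad and velocity of joint deep_leaf between -0.1 and 0.1 rad/s and distance of each of deep, shallow from where it was at the start of the episode below 0.025 m and angle between deep's own z axis and vertical below 0.05 rad and distance of shallow_tab from where it was at the start of the episode below 0.03 m); the robot touches nothing.
It fails at once if the leaf is flung over (faster than 5 rad/s) (velocity of joint deep_leaf above 5 rad/s).
It fails at once if the deep pan or its cover is pressed harder than 30 N (contact force between any of the fingers, the arm and deep above 30 N).
It fails at once if the deep pan is lifted, tipped or shoved more than 25 mm (height (world z) of deep above 0.012 m or angle between deep's own z axis and vertical above 0.12 rad or distance of deep from where it was at the start of the episode above 0.025 m).
It fails at once if the shallow pan or its cover is moved (25 mm, tab 30 mm) (distance of shallow from where it was at the start of the episode above 0.025 m or distance of shallow_tab from where it was at the start of the episode above 0.03 m).
It fails at once if a pepper, the food holder, the shaker or the spoon is moved more than 30 mm (distance of any of pepper_a, pepper_b, guard, shaker, spoon from where it was at the start of the episode above 0.03 m).
It also fails if it takes over 42 s, if anything falls off the work surface, if the arm or the gripper's body presses on something with over 40 N, if the wrist force passes 120 N, or if a joint passes its speed limit or range.

## Working session

There is one attempt and no reset: what is moved stays moved. The work goes in short steps, each a Python script; the robot and the scene stay as the last script left them, time stands still between calls to the robot, and variables do not carry over. Pictures are saved under pics/ and viewed, at most 10 in all, crops included, and the job is handed in when it is done.

```bash
mkdir -p pics; ls; cat > h.py <<'E'
import numpy as np, cv2
from cell import robot, grip, kin, viewer
def pin(name,cam):
    c=viewer.camera_info(cam); R=np.array(c["R"]);t=np.array(c["t"])
    return [(round(d["confidence"],2),np.round(R.T@(np.array(d["at"])-t),1)) for d in viewer.pinpoint(name,cam)]
E
python3 - <<'E'
from h import *
for c in ["scene","top"]:
    im=viewer.read_camera(c); cv2.imwrite(f"pics/{c}0.png",im[:,:,::-1])
    for n in ["deep","deep_hinge","deep_tab","shallow","shallow_tab","pepper_a","guard","shaker"]:
        print(c,n,pin(n,c)[:3])
s=robot.observe();print(s["t"],s["tcp_rot"],s["contact_force"])
E
```

```text
pics
scene deep [(0.98, array([ 641. , -176.6,    2.5]))]
scene deep_hinge [(0.92, array([ 635.3, -175.9,  103.2]))]
scene deep_tab [(0.84, array([ 486.6, -167.7,  137.6]))]
scene shallow [(0.75, array([623.4, 168.7,   1.9]))]
scene shallow_tab [(0.78, array([476.1, 147.3,  86.4]))]
scene pepper_a [(0.92, array([ 6.191e+02, -3.885e+02,  1.000e-01])), (0.83, array([515.7, 466.9,  18.8]))]
scene guard [(0.66, array([421.9, -23.3,  -4.6])), (0.25, array([514.7, 469.4,  17.1]))]
scene shaker [(0.56, array([ 7.783e+02, -1.020e+01,  4.000e-01]))]
top deep [(0.82, array([ 640.6, -187. ,   -1.3]))]
top deep_hinge []
top deep_tab [(0.89, array([ 495.3, -166.7,  131.7]))]
top shallow [(0.81, array([6.225e+02, 1.694e+02, 5.000e-01]))]
top shallow_tab [(0.6, array([473.4, 138.1,  78.7]))]
top pepper_a [(0.89, array([513.9, 472.7,  17.3])), (0.82, array([ 616.1, -390.3,    0.8])), (0.23, array([781.3, -11.7,  -1.9]))]
top guard [(0.71, array([425.2, -24. ,   0.9]))]
top shaker [(0.53, array([ 643. , -183.3,   -2.1]))]
0.9 [ 3.07614237e+00  6.37475076e-01 -6.99900375e-05] [ 0.10655208 -0.26559704 -0.13010409]
```

View pics/scene0.png

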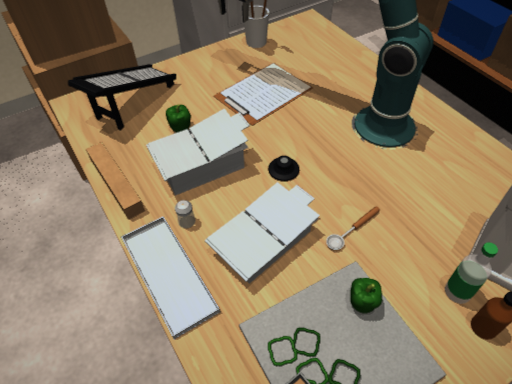

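View pics/top0.png

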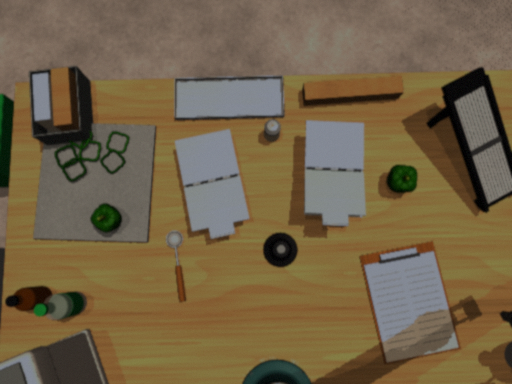

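The scene view shows the deep pan at about (198,150) with its tab at (240,121), and the shallow pan at (263,230). In the top view the deep pan is on the right, with its tab at (335,218), and the guard is at (280,249). The networks agree with this: the leaf is about 0.2 rad ajar and the yaw is about -0.05. Next I'll check whether the tilted-tool path is reachable.

```bash
cat >> h.py <<'E'
from scipy.spatial.transform import Rotation as Rn
PSI=-0.05; H=np.array([638.,-177.,102.])
ex=np.array([np.cos(PSI),np.sin(PSI),0]); ey=np.array([-np.sin(PSI),np.cos(PSI),0]); ez=np.array([0,0,1.])
SY=-1
def rot(phi,sy=None):
    tz=np.sin(phi)*ex-np.cos(phi)*ez; ty=(SY if sy is None else sy)*ey
    return Rn.from_matrix(np.c_[np.cross(ty,tz),ty,tz]).as_rotvec()
def tcp(th,phi,r=150,gap=0):
    # TCP that makes the tip (half thickness 10) touch the leaf's underside at angle th, radius r
    n=-np.sin(th)*ex-np.cos(th)*ez
    tx=np.cos(phi)*ex+np.sin(phi)*ez
    return H+r*(-np.cos(th)*ex+np.sin(th)*ez)+n*(2+10*abs(n@tx)+gap)
def sched(th,p0): return np.interp(th,[0,0.9,np.pi],[p0,p0,0.15])
E
python3 - <<'E'
from h import *
for sy in (-1,1):
  for p0 in (1.57,1.4,1.2,1.0):
    row=[]
    pre=tcp(.2,p0,235,45)
    for p,f in [(pre,p0)]+[(tcp(t,sched(t,p0)),sched(t,p0)) for t in np.linspace(0.1,3.14,9)]:
        q=kin.ik(p,rot(f,sy)); row.append(None if q is None else np.round(q,1).tolist())
    print(sy,p0,[0 if r is None else 1 for r in row]); 
    if all(row): print(row[0],row[1],row[5],row[-1])
E
```

```text
-1 1.57 [0, 0, 0, 0, 0, 1, 1, 1, 1, 1]
-1 1.4 [0, 0, 0, 0, 0, 1, 1, 1, 1, 1]
-1 1.2 [0, 0, 0, 0, 1, 1, 1, 1, 1, 1]
-1 1.0 [0, 0, 0, 0, 1, 1, 1, 1, 1, 1]
1 1.57 [0, 0, 0, 0, 0, 1, 1, 1, 1, 1]
1 1.4 [0, 0, 0, 0, 0, 1, 1, 1, 1, 1]
1 1.2 [0, 0, 0, 0, 1, 1, 1, 1, 1, 1]
1 1.0 [0, 0, 0, 0, 1, 1, 1, 1, 1, 1]
```

```bash
cat >> h.py <<'E'
def rotg(az,phi,roll):
    # tool z: azimuth az from pan x, phi from straight down; roll about tool z
    hx=np.cos(az)*ex+np.sin(az)*ey; hy=np.cross(ez,hx)
    tz=np.sin(phi)*hx-np.cos(phi)*ez; ty=-hy
    return (Rn.from_matrix(np.c_[np.cross(ty,tz),ty,tz])*Rn.from_rotvec([0,0,roll])).as_rotvec()
E
python3 - <<'E'
from h import *
for az in np.radians([-120,-90,-60,-30,0,30,60,90,120]):
  out=[]
  for phi in (0.4,0.6,0.8,1.0,1.2,1.4):
    ok=''
    for roll in (0,1.57,3.14,-1.57):
      c=sum(kin.ik(H+np.array([-150,8,0])+np.array([0,0,z]),rotg(az,phi,roll)) is not None for z in (0,40,120))
      ok+=str(c)
    out.append(ok)
  print(round(np.degrees(az)),out)
E
```

```text
-120 ['3333', '3333', '3333', '3333', '3333', '3333']
-90 ['3333', '3333', '3333', '3333', '3333', '3333']
-60 ['3333', '3333', '3333', '3333', '3332', '3332']
-30 ['3333', '2222', '0000', '0000', '0000', '0000']
0 ['3333', '3333', '0000', '0000', '0000', '0000']
30 ['3333', '3333', '3333', '3333', '3333', '3333']
60 ['3333', '3333', '3333', '3333', '3333', '3333']
90 ['3333', '3333', '3333', '3333', '3333', '3333']
120 ['3333', '3333', '3333', '3333', '2222', '0000']
```

```bash
cat >> h.py <<'E'
AZ=np.pi/4
def plan(th,roll,gap=0):
    az=np.interp(th,[0,np.pi],[AZ,AZ]); phi=np.interp(th,[0,0.8,np.pi],[1.4,1.4,0.15]); r=np.interp(th,[0,.3,1,np.pi],[156,156,146,138])
    rv=rotg(az,phi,roll); M=Rn.from_rotvec(rv).as_matrix()
    n=-np.sin(th)*ex-np.cos(th)*ez
    p=H+r*(-np.cos(th)*ex+np.sin(th)*ez)+n*(2+10*abs(n@M[:,0])+18*abs(n@M[:,1])+gap)
    return p,rv,M
E
python3 - <<'E'
from h import *
for roll in (0,np.pi):
    p,rv,M=plan(.15,roll,22); 
    print(roll,np.round(p),np.round(p-110*M[:,2]))
    for q in (kin.ik(p-110*M[:,2],rv),kin.ik(p,rv)): print(None if q is None else np.round(q,2))
    for t in np.linspace(.15,3.14,7):
        p,rv,M=plan(t,roll); q=kin.ik(p,rv); print(round(t,2),np.round(p),None if q is None else np.round(q,2))
E
```

```text
0 [ 479. -169.   90.] [ 398. -242.  109.]
[ 1.6   0.99 -0.5   2.05 -0.95  1.13  1.2 ]
[ 1.47  1.07 -0.6   2.1  -1.13  0.94  1.31]
0.15 [ 482. -169.  112.] [ 1.46  1.01 -0.61  2.11 -1.15  0.96  1.28]
0.65 [ 507. -170.  179.] [ 1.42  0.86 -0.63  2.12 -1.22  1.02  1.18]
1.15 [ 560. -173.  226.] [ 1.3   0.65 -0.63  2.05 -1.2   0.93  0.9 ]
1.64 [ 631. -177.  247.] [ 1.1   0.54 -0.61  1.88 -0.95  0.79  0.45]
2.14 [ 703. -180.  229.] [ 0.82  0.56 -0.48  1.67 -0.56  0.76 -0.02]
2.64 [ 757. -183.  177.] [ 0.58  0.67 -0.35  1.47 -0.19  0.83 -0.4 ]
3.14 [ 776. -184.  106.] [ 0.39  0.8  -0.25  1.32  0.06  0.95 -0.65]
3.141592653589793 [ 479. -169.   90.] [ 398. -242.  109.]
[ 0.99  0.91  0.21  2.09 -1.29  1.6  -1.67]
[ 1.34  1.   -0.45  2.11 -1.24  1.06 -1.76]
0.15 [ 482. -169.  112.] [ 1.33  0.95 -0.45  2.12 -1.25  1.08 -1.79]
0.65 [ 507. -170.  179.] [ 1.46  0.88 -0.67  2.11 -1.19  0.98 -1.98]
1.15 [ 560. -173.  226.] [ 1.32  0.66 -0.67  2.04 -1.18  0.91 -2.25]
1.64 [ 631. -177.  247.] [ 0.47  0.45  0.21  1.92 -1.28  1.09 -2.48]
2.14 [ 703. -180.  229.] [ 0.29  0.51  0.26  1.71 -1.    0.96 -2.87]
2.64 [ 757. -183.  177.] [ 1.03  1.09 -1.34  1.43  0.86  1.06  2.06]
3.14 [ 776. -184.  106.] [ 0.85  1.22 -1.34  1.28  1.11  1.32  1.94]
```

```bash
python3 - <<'E'
from h import *
grip(0.0)
p,rv,M=plan(.15,0,22); pre=p-110*M[:,2]
robot.movep(pre+[0,-20,130],rv)
robot.servo_line(pre,feed=150)
s=robot.observe();print(s["t"],s["tcp_pos"],s["contact_force"])
robot.servo_line(p,feed=100)
s=robot.observe();print(s["t"],s["tcp_pos"],s["contact_force"],np.round(s["joints"],2))
im=viewer.read_camera("scene"); a=im[80:230,120:320,::-1]
im2=viewer.read_camera("top"); b=im2[100:250,240:440,::-1]
cv2.imwrite("pics/ins.png",cv2.resize(np.hstack([a,b]),(800,300)))
E
```

```text
4.5833 [ 398.41587894 -241.99300917  109.11712276] [ 0.26537184 -0.49138016  0.07696019]
5.8333 [ 478.38324118 -169.74965262   89.67766112] [-0.33918992  0.17338237 -0.16223929] [ 1.43  1.04 -0.55  2.11 -1.17  0.98  1.34]
```

View pics/ins.png

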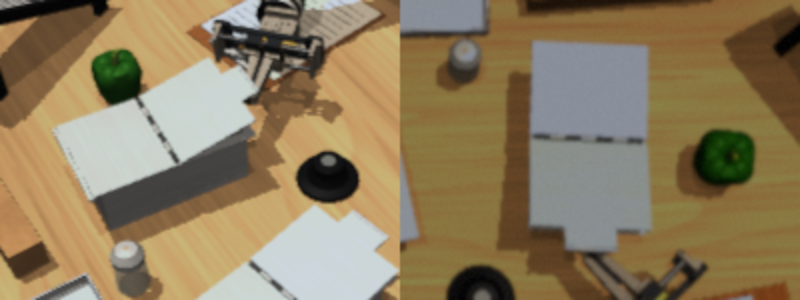

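The fingers go under the tab: they disappear beneath it at (258,90) in the left crop and at (590,250) in the right crop. Nothing is touching yet, so I'll start raising the leaf.

```bash
cat >> h.py <<'E'
def sweep(ths,feed=60,lim=12):
    for t in ths:
        p,rv,M=plan(t,0)
        robot.servo_line(p,feed=feed,rotation=rv)
        s=robot.observe(); f=np.array(s["contact_force"])
        print(round(t,2),round(s["t"],1),np.round(f,1),np.round(s["tcp_pos"]-p,1))
        if np.linalg.norm(f)>lim: print("STOP"); return False
    return True
E
python3 - <<'E'
from h import *
sweep(np.arange(.15,1.1,.13))
im=viewer.read_camera("scene"); cv2.imwrite("pics/up.png",cv2.resize(im[60:240,100:340,::-1],(720,540)))
print(pin("deep","scene"),pin("deep_tab","scene"))
E
```

```text
0.15 6.5 [ 0.2 -0.6  0.2] [ 0.  -0.2  0.3]
0.28 6.9 [0.3 0.8 0.1] [0.  0.  0.4]
0.41 7.4 [-0.3 -0.2  0.4] [0.3 0.  0.6]
0.54 7.8 [-0.6 -1.1 -0.3] [0.3 0.  0.6]
0.67 8.3 [1.  0.2 0.7] [0.3 0.1 0.5]
0.8 8.8 [-0.5 -0.5 -0.1] [0.3 0.1 0.5]
0.93 9.2 [-0.9  0.4 -0.9] [-0.1  0.3  0.1]
1.06 9.7 [-0.7  0.5  1.3] [-0.3  0.3 -0.2]
[(0.92, array([ 638.5, -179. ,    1.2]))] [(0.75, array([ 554.9, -176.1,  229.5]))]
```

View pics/up.png

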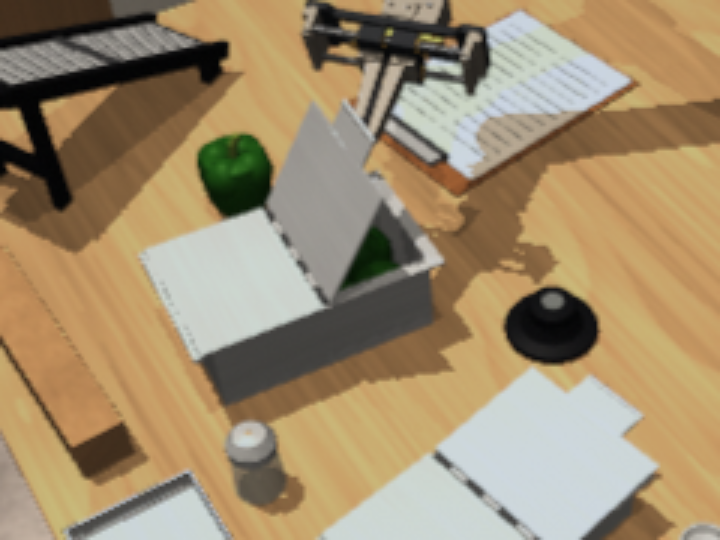

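The leaf is up at about 1 rad, with its tab at (355,120) and the fingers behind it. The pan hasn't moved. I'll carry it over the hinge.

```bash
python3 - <<'E'
from h import *
sweep(np.arange(1.19,3.03,.13))
im=viewer.read_camera("scene"); cv2.imwrite("pics/over.png",cv2.resize(im[60:240,100:340,::-1],(720,540)))
print(pin("deep","scene"),pin("deep_tab","scene"))
E
```

```text
1.19 10.3 [ 0.2 -0.1 -0.6] [-0.2  0.2 -0.1]
1.32 10.8 [-0.   1.  -0.7] [-0.4  0.2 -0.3]
1.45 11.3 [-0.1 -0.4  0.2] [-0.4  0.2 -0.4]
1.58 11.7 [-0.5 -0.2  0.6] [-0.4  0.1 -0.4]
1.71 12.2 [ 0.7 -0.5 -0.3] [-0.5  0.1 -0.4]
1.84 12.7 [-0.3  0.3 -0.5] [-0.5  0.1 -0.4]
1.97 13.2 [-0.5  0.6  0.1] [-0.5 -0.  -0.4]
2.1 13.7 [-0.7  1.2  0.8] [-0.4 -0.  -0.3]
2.23 14.1 [ 0.1  0.9 -0.7] [-0.3 -0.  -0.2]
2.36 14.6 [-0.3 -0.4 -0.4] [-0.3  0.  -0.1]
2.49 15.1 [0.6 0.1 0.9] [-0.2  0.1 -0.1]
2.62 15.6 [ 0.1 -0.4 -0.8] [-0.1  0.2 -0.1]
2.75 16.0 [-0.2 -0.6 -0.2] [-0.1  0.3 -0.2]
2.88 16.5 [ 0.4 -0.   1. ] [-0.   0.4 -0.3]
3.01 17.0 [ 0.4 -0.6 -0.2] [-0.1  0.7 -0.6]
[(0.88, array([ 638.1, -177.8,    1.5])), (0.3, array([379.9, 280.3,  -0.8]))] [(0.97, array([ 781.5, -189. ,  119.6])), (0.65, array([ 619.5, -388.1,   -1.6]))]
```

View pics/over.png

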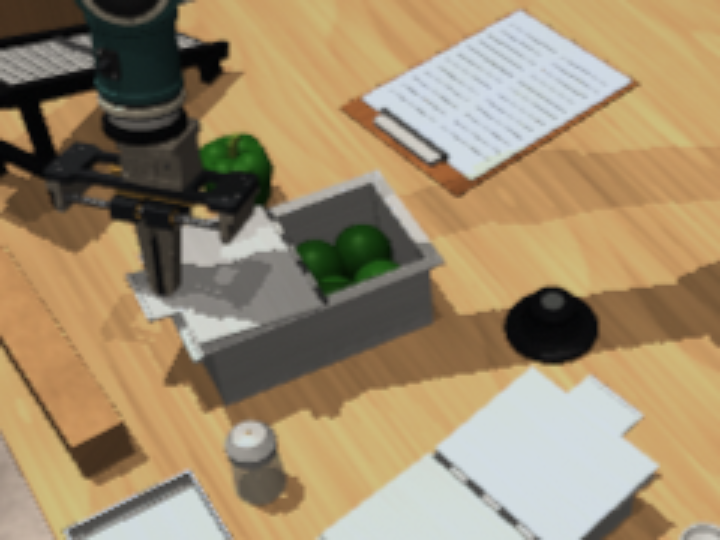

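The leaf is nearly flat at about 3.0 rad, with the fingers pressing its tab end at (160,290). I'll press down in small steps until the force rises.

```bash
python3 - <<'E'
from h import *
s=robot.observe(); p=np.array(s["tcp_pos"]); z=p[2]
for i in range(24):
    z-=1; robot.servo_line([p[0],p[1],z],feed=12); robot.hold(0.08)
    f=[];
    for _ in range(3): s=robot.observe(); f.append(s["contact_force"][2]); robot.hold(.03)
    print(round(z,1),round(s["tcp_pos"][2],1),round(np.mean(f),1),end="; ")
    if np.mean(f)>7: break
print(s["t"])
E
```

```text
124.3 124.3 -0.5; 123.3 123.3 0.4; 122.3 122.3 0.2; 121.3 121.2 0.5; 120.3 120.2 0.5; 119.3 119.2 -0.2; 118.3 118.2 0.2; 117.3 117.2 0.2; 116.3 116.2 -0.2; 115.3 115.2 0.6; 114.3 114.2 0.3; 113.3 113.2 -0.1; 112.3 112.2 0.3; 111.3 111.2 -0.1; 110.3 110.2 0.2; 109.3 109.2 0.0; 108.3 108.5 2.0; 107.3 108.2 5.0; 106.3 108.1 8.1; 25.3417
```

```bash
python3 - <<'E'
from h import *
s=robot.observe(); p=np.array(s["tcp_pos"])
robot.servo_line(p+[0,0,8],feed=30); robot.servo_line(p+[0,0,90],feed=120)
s=robot.observe();print(s["t"],s["contact_force"])
im=viewer.read_camera("scene"); cv2.imwrite("pics/end.png",cv2.resize(im[60:240,100:340,::-1],(720,540)))
for n in("deep","deep_tab","shallow_tab"):print(pin(n,"scene"))
E
```

```text
26.6833 [-0.717568   -0.39206026 -0.27028445]
[(0.68, array([ 640.9, -177.1,    1.1]))]
[(0.62, array([ 784.2, -195.3,  104.6]))]
[(0.67, array([474.6, 143.4,  82.6]))]
```

View pics/end.png

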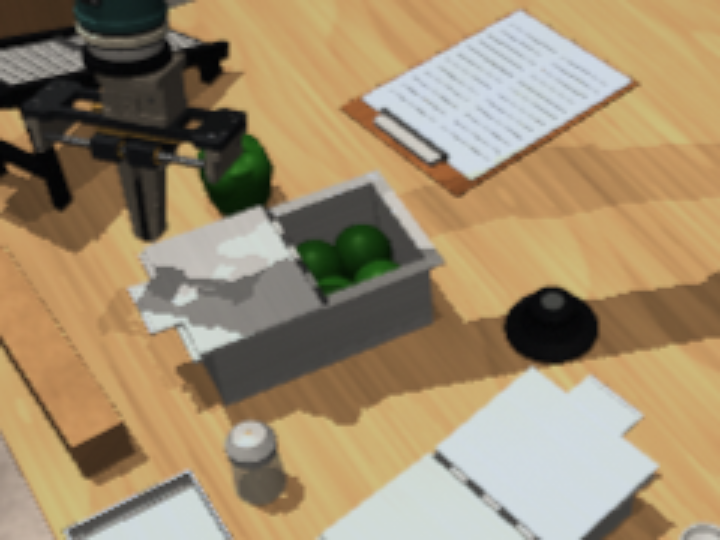

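The leaf lies flat on the rear half with its tab at (150,300). The pan hasn't moved and the arm is clear, so I'm handing the job in.

```bash
python3 -c "
from h import *
print(robot.job_done())"
```

```text
the job is handed in; nothing more can be done
None
```

The deep pan's front leaf is folded over and lies flat on the rear half of its cover. The pan stayed in place, the final press was about 8 N, and I handed the job in at about 27 s of the 42 s allowed; the hand-in returned no verdict.

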